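# Unlock the sharps safe on the packing table

### The job

Take the red-headed key out of its wooden stand, push it fully home into the lock of the steel safe and turn it clockwise as far as it goes to draw the bolt. Then, leaving the key in the lock, slide the safe's cover fully open by its blue ridge so that the carton cutters inside can be reached. Leave the bottle, the bowl and the cup standing where they are.

Things in the scene. Friction and masses are not known exactly. Their poses are not given: they have to be found in the camera images.
- key: Key, blade down, upright. Origin: middle of the blade's tip; z up, x along the blade's width. Steel blade 14 mm wide (x), 5 mm thick (y), z 0 to 32 mm, tip rounded; collar 30 x 20 mm, z 32 to 36; red head 36 mm wide (x), 12 mm thick (y), z 36 to 78: grip it across the 12 mm. Works either way round. About 50 g. Starts with its collar resting on the stand; lifts straight out.
- key_tip (a point): Middle of the tip of the key's blade (the key's origin), with the key's axes. The key is fully home with this point 32 mm below the keyhole point and the collar on the brass face; a sprung pin meets it 25 mm down and needs about 3 N. With the key in less than 30 mm the lock is barred (do not force it); once turned, the pin stays down by itself.
- key_stand: Fixed wooden block 64 x 64 x 45 mm high with a slot 19.5 mm (x) by 9.5 mm (y), 38 mm deep, in the middle of its top; origin at the centre of its underside. The key starts in this slot with its axes parallel to the stand's. The stand may be on the left or the right of the safe.
- safe: Fixed stainless box 150 mm (x) by 360 mm (y), decks 85 mm high; origin at the centre of its underside, z up. Its +y end (80 mm long) is the fixed lock deck, with the lock 140 mm from the origin along y. Next comes the sliding cover, then a fixed deck at the -y end over which the cover slides.
- keyhole (a point): Centre of the key slot's mouth, on the lock's axis and level with its brass top face, 88 mm above the table, with the safe's axes (it does not turn with the lock). The slot goes straight down, 16.5 mm long and 7.5 mm wide, with a slightly flared mouth; while the lock is unturned its long side lies along the safe's x.
- lock (a joint): Turn of the lock, rad: 0 locked, grows clockwise seen from above, stops at 1.4; stiff (0.08 N m), stays where it is left. It draws the hidden bolt, which is clear of the cover beyond about 1.0. The key has about 0.19 rad of play in the slot, so the key must be turned that much farther than the lock.
- cover (a joint): Travel of the cover, m: 0 shut, grows as it slides along the safe's -y, stops at 0.13 (fully open). About 2 N of friction; stays where it is left. Blocked by the bolt until the lock is turned.
- ridge (a point): Top middle of the cover's blue push ridge: 80 mm long (safe's x), 14 mm thick (y), standing 22 mm above the cover's aluminium plate; plate top is 22 mm below this point. Moves with the cover; shut, it lies 108 mm from the lock's axis along the safe's -y. Axes parallel to the safe's.
- bottle: Bystander: loose clear bottle with a blue cap, 60 mm across, 150 mm high; origin at the centre of its underside. Stands on the side of the safe opposite to the stand.
- bowl: Bystander: loose steel bowl, 120 mm across, 50 mm high; origin at the centre of its underside.
- cup: Bystander: loose white cup, 72 mm across, 80 mm high; origin at the centre of its underside.
Mind the look-alikes: they are no part of the job. What is shaped like the key but white is not meant.

How it is judged (in metres and radians):
On the way, in this order (a step that is already met when the one before it is completed fails the run):
1. the key is fully home in the still locked lock (z of key_tip in the frame of keyhole below -0.029 m and horizontal distance between key_tip and keyhole below 0.006 m and angle between key's own z axis and vertical below 0.15 rad and value of joint lock below 0.3 rad and value of joint cover below 0.01 m), for 0.1 s.
2. the key, still home, has turned the lock and drawn the bolt (value of joint lock above 1.1 rad and z of key_tip in the frame of keyhole below -0.027 m and value of joint cover below 0.03 m), for 0.1 s.
3. the cover is slid open (value of joint cover above 0.105 m), for 0.1 s.
At the end, for the whole second after the job is handed in: The cover is open by more than 105 mm of its 130 mm, the lock stands turned by more than 1.05 rad, the key stands still in the lock with its tip at least 25 mm below the slot's mouth and within 8 mm of its axis, and bottle, bowl and cup are upright within 30 mm of where they stood (value of joint cover above 0.105 m and value of joint lock above 1.05 rad and z of key_tip in the frame of keyhole below -0.025 m and horizontal distance between key_tip and keyhole below 0.008 m and linear speed of key below 0.02 m/s and angle between each of bottle, bowl, cup's own z axis and vertical below 0.2 rad and distance of each of bottle, bowl, cup from where it was at the start of the episode below 0.03 m); the robot touches nothing.
It fails at once if the bottle, the bowl or the cup is moved by more than 30 mm (distance of any of bottle, bowl, cup from where it was at the start of the episode above 0.03 m).
It also fails if it takes over 64 s, if anything falls off the work surface, if the arm or the gripper's body presses on something with over 40 N, if the wrist force passes 120 N, or if a joint passes its speed limit or range.

### The arm

A 6-joint arm with a two-finger parallel gripper is mounted at the origin on the work surface. World frame = base frame: x ahead of the robot, y to its left, z up, the work surface at z = 0. Lengths are in mm, angles in degrees, forces in N, time in s.
With the tool pointing down it reaches from about 300 to 850 mm from the base axis. Payload 4.2 kg.
Tool frame: the origin (TCP) lies at the very end of the fingers, on their centre line; the grasp point (between the pads) lies 19 mm behind it; z points along the fingers, y is the line along which they close (so a half turn about z gives the same grasp; the last joint's range is limited). The gripper opens to 91 mm and grips with 3 to 60 N. Pads are 32 mm wide; open, the fingers measure 118 mm over their backs; the gripper's body (76 mm by 178 mm) begins 60 mm behind the grasp point.
Start: joints at [67.38, 18.312, 89.639, -0, 72.044, -1.146], TCP at [210.503, 535.1, 213.976] pointing down, gripper open.
Joint ranges: [-177.97, 177.97], [-48.28, 115.42], [12.27, 149.76], [-77.06, 257.06], [2.81, 150.46], [-146.56, 146.56]. Speed limits (degrees/s): [147.25, 147.25, 180, 180, 180, 180].

### API

Orientations are given as [roll, pitch, yaw] about the fixed x, y, z axes, in that order (R = Rz(yaw) Ry(pitch) Rx(roll)).
In Python, from workcell import * gives the robot as it stands.
- The arm moves only by the tool move_arm, never from a script. Its argument "motion" is a list of rows, each a list of 3 entries, a list of its own where there are three numbers: the finger opening in mm, from 0 to 91.2, then the shift along the world's x, y, z in units of 25 mm (1.0 is 25 mm), then the turn, a rotation vector about the world's x, y, z in units of 4 degrees (1.0 is 4 degrees). In form: [[grip, [x, y, z], [ax, ay, az]], ...]. A call has 1 to 20 rows; each row shifts and turns the commanded pose from where the row before left it; what a row does not reach is not made up. A row lasts 1/12 s, in which the tool goes at most 41.7 mm and 7.16 degrees, less where a joint would pass 70% of its speed; a pose out of reach is approached as far as the arm can. A call with a number of a shift or a turn outside -1 to 1 is refused whole. A call with a gripper value outside its range is refused whole. The fingers move at their own pace and stop on an object; "grip_force" is the grip in N (left out, the last holds). Time passes only in rows, so rows that do not move let the fingers close. It gives the time, the measured TCP pose, the force, the opening and the grip force at its end, in the units of the state.
- state(): the state, without advancing time (a new reading comes with each control period).
- grab_frame(name): name is "scene" or "top"; returns the picture (480x640x3 uint8, blue, green, red); there is no depth.
- camera_info(name): a dict with "fx", "fy", "cx", "cy" (pixels), "rvec" (rotation vector, rad) and "tvec" (3), from world to camera coordinates, as OpenCV has them. Camera axes: x right, y down, z forward; pixel columns grow to the right and rows downward; lengths in mm; the calibration is good to about 2 mm. A picture is of the moment at which its call begins. camera_info takes no time and is no camera call.
- job_done(): hands the job in; it is judged then, once.
The state is a dict: "time_s": time; "qpos": joint angles; "qvel": joint speeds; "effort": joint torques, N m; "ee_pos": TCP position; "ee_rot": TCP orientation; "force": force on the tool from outside, world axes, zero at the start; "torque": the same for the moment, N m; "gripper_width": finger opening in mm; "gripper_force": force on a finger pad.
Only numpy, scipy, OpenCV 4.12 (cv2) and the standard library are available. Lean on these libraries where they do the work, as an engineer would, in place of code of your own. Each camera call takes 0.05 s, during which the arm holds its last target. There are 200 camera calls.

## Working session

There is one attempt and no reset: what is moved stays moved. The work goes in short steps, Python scripts to look and compute and a tool call to move; the robot and the scene stay as the last step left them, time stands still between calls to the robot, and variables do not carry over. Pictures are saved under pics/ and viewed, at most 10 in all, crops included, and the job is handed in when it is done.

Besides the shell and the picture viewer there is one more tool, called after "Call:" as name(argument=value, ...), one argument or row to a line, values as JSON. move_arm: Moves the arm, as the interface text tells. Shifts and turns lie within -1 to 1; 1 stands for 25 mm of shift or 4 degrees of turn. Its arguments: {"type":"object","properties":{"motion":{"type":"array","items":{"type":"array"}},"grip_force":{"type":"number"}},"required":["motion"]}

```bash
mkdir -p pics; python3 - <<'E'
from workcell import *
import cv2
for n in("scene","top"):
    im=grab_frame(n); cv2.imwrite(f"pics/{n}0.png",im); print(n,camera_info(n))
print(state())
E
```

```text
scene {'fx': 442.4296060189341, 'fy': 442.4296060189341, 'cx': 327.3146345891192, 'cy': 234.7783901208816, 'rvec': array([ 2.33903247,  1.12641409, -0.33034589]), 'tvec': array([-332.36469576, -299.63689642, 1395.16825039])}
top {'fx': 504.2027117833048, 'fy': 504.2027117833048, 'cx': 321.39162320468637, 'cy': 233.4248758791637, 'rvec': array([ 2.17863533, -2.18928629,  0.08953014]), 'tvec': array([ -10.83642356,  543.61939442, 1191.01088172])}
{'time_s': 0.1, 'qpos': array([ 6.73792576e+01,  1.83490766e+01,  8.96969833e+01, -8.12713423e-04,
        7.20435396e+01, -1.14800486e+00]), 'qvel': array([-0.11501984, -0.03864434, -0.20150611, -0.01511228,  0.05227779,
       -0.04182989]), 'effort': array([ 1.20977766e-03, -4.13338137e+01, -2.32507968e+01,  7.28898891e-02,
        4.22875502e-02, -6.26549922e-05]), 'ee_pos': array([210.34213218, 534.68646665, 213.2098187 ]), 'ee_rot': array([-1.79910403e+02, -1.02255578e-03,  1.58527513e+02]), 'force': array([0.03700413, 0.18671841, 0.62306213]), 'torque': array([ 0.03016119,  0.01215073, -0.04732719]), 'gripper_force': 0.0, 'gripper_width': 91.25182427641697}
```

View pics/scene0.png

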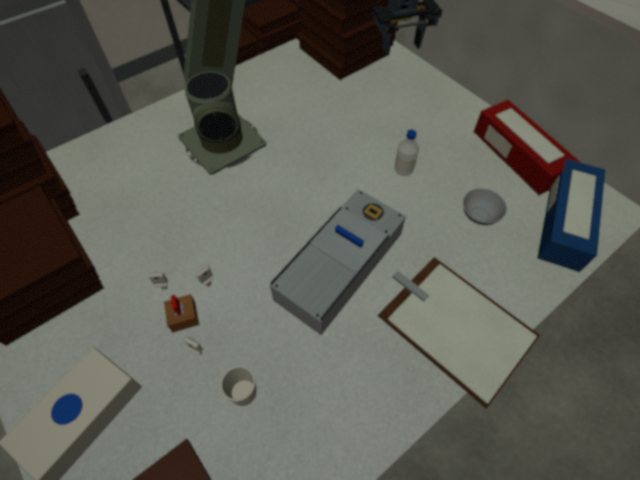

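View pics/top0.png

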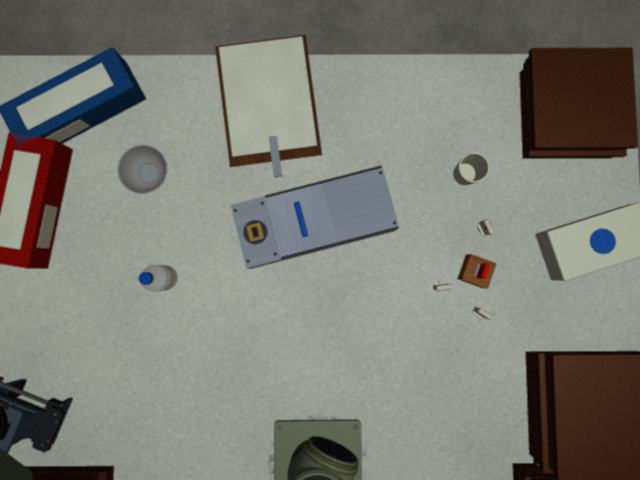

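Candidates for the key: the red head in the wooden stand, top (484,270) / scene (176,305). The white look-alikes lie at top (486,227), (443,287) and (483,313). I choose the red one and check it in a crop.

```bash
cat > h.py <<'E'
from workcell import *
import cv2,numpy as np
def cam(n):
    c=camera_info(n);R=cv2.Rodrigues(np.array(c["rvec"]))[0];return c,R,np.array(c["tvec"])
def plane(n,p,z):
    c,R,t=cam(n);p=np.atleast_2d(p).astype(float)
    d=np.c_[(p[:,0]-c["cx"])/c["fx"],(p[:,1]-c["cy"])/c["fy"],np.ones(len(p))]@R
    o=-R.T@t
    return o+d*((z-o[2])/d[:,2])[:,None]
def tri(ps,pt):
    P=[]
    for n in("scene","top"):
        c,R,t=cam(n);K=np.array([[c["fx"],0,c["cx"]],[0,c["fy"],c["cy"]],[0,0,1]]);P.append(K@np.c_[R,t])
    X=cv2.triangulatePoints(P[0],P[1],np.array(ps,float).reshape(2,1),np.array(pt,float).reshape(2,1)).ravel();return X[:3]/X[3]
def proj(n,X):
    c,R,t=cam(n);q=R@np.array(X,float)+t;return np.array([c["fx"]*q[0]/q[2]+c["cx"],c["fy"]*q[1]/q[2]+c["cy"]])
def blobs(im,lo,hi,roi,mina=15):
    x0,y0,x1,y1=roi
    m=cv2.inRange(cv2.cvtColor(im,cv2.COLOR_BGR2HSV),np.array(lo),np.array(hi));k=np.zeros_like(m);k[y0:y1,x0:x1]=m[y0:y1,x0:x1]
    cs=cv2.findContours(k,cv2.RETR_EXTERNAL,cv2.CHAIN_APPROX_NONE)[0]
    return [c for c in sorted(cs,key=cv2.contourArea,reverse=True) if cv2.contourArea(c)>=mina],k
def cen(c):
    M=cv2.moments(c);return M["m10"]/M["m00"],M["m01"]/M["m00"]
E
python3 - <<'E'
from h import *
np.set_printoptions(precision=1,suppress=True)
S=cv2.imread("pics/scene0.png");T=cv2.imread("pics/top0.png")
for nm,lo,hi,rs,rt in [("red",(0,170,60),(6,255,255),(160,285,195,330),(455,250,500,292)),
 ("wood",(5,90,40),(18,255,255),(155,280,205,335),(450,245,505,295)),
 ("brass",(15,90,60),(32,255,255),(350,195,395,225),(235,210,275,250)),
 ("ridge",(100,150,60),(125,255,255),(325,215,375,255),(285,190,320,245))]:
    for n,im,r in(("scene",S,rs),("top",T,rt)):
        b,_=blobs(im,lo,hi,r)
        for c in b[:2]:
            print(nm,n,cv2.contourArea(c),np.array(cen(c)),cv2.minAreaRect(c))
a=cv2.resize(T[240:300,445:515],None,fx=6,fy=6,interpolation=cv2.INTER_CUBIC)
b=cv2.resize(S[280:340,150:210],None,fx=6,fy=6,interpolation=cv2.INTER_CUBIC)
cv2.imwrite("pics/c1.png",np.hstack([a,b]))
a=cv2.resize(T[160:275,225:405],None,fx=4.4,fy=4.4,interpolation=cv2.INTER_CUBIC)
cv2.imwrite("pics/c2.png",a)
E
```

```text
red scene 61.5 [174.4 304.1] ((174.48876953125, 305.11798095703125), (18.888198852539062, 5.696441650390625), 77.00537872314453)
red top 74.5 [484.5 270.4] ((483.300048828125, 270.6000061035156), (8.538147926330566, 15.495158195495605), 18.43494987487793)
wood scene 680.0 [181.2 314.1] ((180.2529296875, 312.88824462890625), (31.563386917114258, 30.261802673339844), 77.47119140625)
wood top 780.5 [477.  270.7] ((476.93695068359375, 270.59539794921875), (30.89679718017578, 27.235776901245117), 19.440034866333008)
brass scene 155.0 [372.8 211. ] ((372.70587158203125, 210.8235321044922), (15.777870178222656, 12.004900932312012), 30.963756561279297)
brass top 216.5 [254.6 231.6] ((254.64707946777344, 231.58827209472656), (16.492422103881836, 14.55213737487793), 75.96376037597656)
ridge scene 150.5 [348.7 235.6] ((348.55615234375, 235.4101104736328), (30.209941864013672, 6.041988849639893), 32.00538635253906)
ridge top 133.5 [300.5 218.7] ((300.45855712890625, 218.6425323486328), (34.45839309692383, 4.937170028686523), 75.25643920898438)
```

View pics/c1.png

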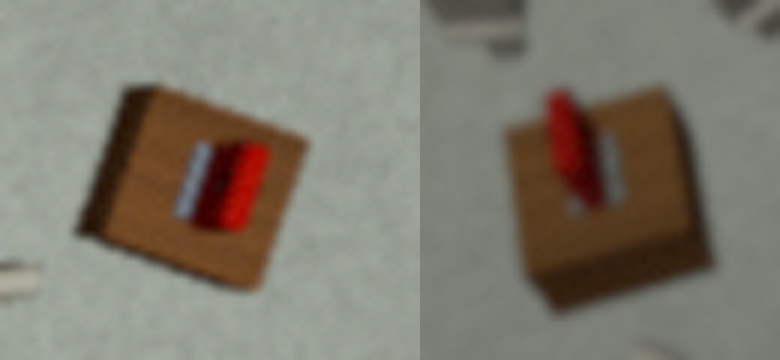

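View pics/c2.png

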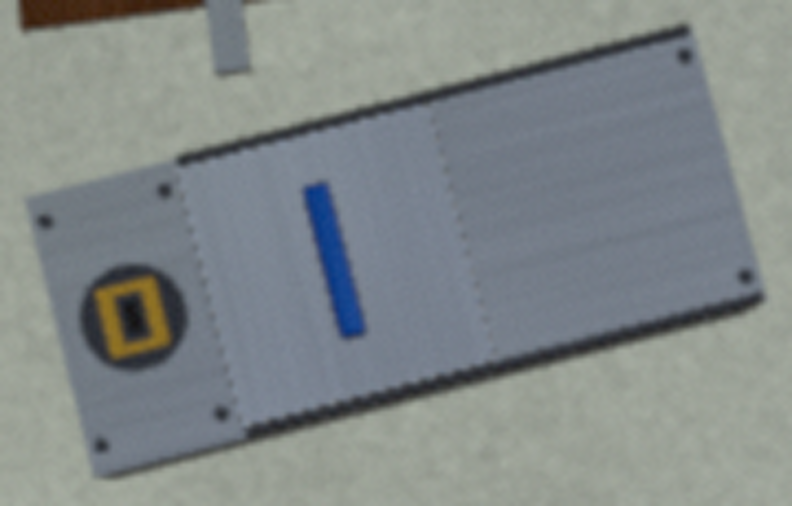

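The crop confirms the red-headed key standing in the wooden block: head top at about top (486,271), stand top-face corners at (470.8,254.5), (496.3,263.8), (487.8,288.3), (462.2,279.2). The second crop shows the lock at (254.6,231.6), with the slot's long side along the safe's short axis, and the ridge at (300.5,218.7).

```bash
python3 - <<'E'
from h import *
np.set_printoptions(precision=1,suppress=True)
S=cv2.imread("pics/scene0.png");T=cv2.imread("pics/top0.png")
ang=lambda v:np.degrees(np.arctan2(v[1],v[0]))
st=plane("top",[[470.8,254.5],[496.3,263.8],[487.8,288.3],[462.2,279.2]],45)
print("stand",st.mean(0),[ang(st[(i+1)%4]-st[i]) for i in range(4)],[np.linalg.norm(st[(i+1)%4]-st[i]) for i in range(4)])
ss=plane("scene",np.array([[505,130],[665,88],[690,240],[530,272]])/6+[150-70,280],45)  # crop offset 420px=70
print("stand scene",ss.mean(0),[ang(ss[(i+1)%4]-ss[i]) for i in range(4)],[np.linalg.norm(ss[(i+1)%4]-ss[i]) for i in range(4)])
# bright top of head
for n,im,r in(("top",T,(455,250,500,292)),("scene",S,(160,285,195,330))):
    b,k=blobs(im,(0,170,60),(8,255,255),r)
    ys,xs=np.nonzero(k);v=im[ys,xs,2].astype(float);print(n,v.max(),v.min())
    w=v>0.75*v.max();print("bright",n,np.c_[xs,ys][w].mean(0),w.sum(),plane(n,np.c_[xs,ys][w].mean(0),91))
    print(cv2.minAreaRect(np.c_[xs,ys][w].astype(np.float32)))
dk=plane("top",np.array([[28,200],[98,476],[762,297],[688,27]])/4.4+[225,160],85)
print("deck",dk.mean(0),[ang(dk[(i+1)%4]-dk[i]) for i in range(4)],[np.linalg.norm(dk[(i+1)%4]-dk[i]) for i in range(4)])
print("lock",plane("top",(254.6,231.6),88),plane("scene",(372.8,211),88))
b,_=blobs(T,(15,90,60),(32,255,255),(235,210,275,250));print("brass rect",plane("top",cv2.minAreaRect(b[0])[0],88))
print("ridge",plane("top",(300.45,218.6),107),plane("scene",(348.5,235.4),107),tri((348.5,235.2),(300.45,218.6)))
for n,c in (("bottle",(150,278)),("bowl",(142,169)),("cup",(472,168))): print(n,plane("top",c,40))
E
```

```text
stand [ 450.6 -383.3   45. ] [np.float64(-110.44622678526267), np.float64(159.1586628925603), np.float64(70.09470144441092), np.float64(-20.67699989112399)] [np.float64(63.35252899410467), np.float64(61.12700170764635), np.float64(63.18242010218104), np.float64(61.722543953037594)]
stand scene [ 459.8 -382.5   45. ] [np.float64(68.36461123703032), np.float64(-20.97934202247029), np.float64(-116.11313345712121), np.float64(161.3313035881066)] [np.float64(62.300127138776865), np.float64(67.04514744544296), np.float64(60.01944849550037), np.float64(62.438603371211784)]
top 173.0 60.0
bright top [485.7 270.9] 59 [[ 451.7 -383.2   91. ]]
((485.72607421875, 270.8972473144531), (4.096440315246582, 14.513101577758789), 20.556047439575195)
scene 121.0 61.0
bright scene [173.1 302.4] 50 [[ 459.7 -384.8   91. ]]
((173.0, 302.0), (12.0, 4.0), 90.0)
deck [577.2   1.7  85. ] [np.float64(-165.42279420108167), np.float64(-75.1804077616159), np.float64(14.360476268841596), np.float64(104.5951985355116)] [np.float64(147.952809187941), np.float64(355.16040285651576), np.float64(146.56308193763994), np.float64(355.7116369365025)]
lock [[543.2 138.4  88. ]] [[547.2 136.9  88. ]]
brass rect [[543.3 138.3  88. ]]
ridge [[570.4  33.6 107. ]] [[574.6  31.  107. ]] [571.1  34.  101. ]
bottle [[439.1 389.4  40. ]]
bowl [[698.3 414.   40. ]]
cup [[ 697.5 -374.7   40. ]]
```

Call:
move_arm(
  motion=[
    [91,[0.27,-1,0],[0,0,0.25]],
    [91,[0.27,-1,0],[0,0,0]],
    [91,[0.27,-1,0],[0,0,0]],
    [91,[0.27,-1,0],[0,0,0]],
    [91,[0.27,-1,0],[0,0,0]],
    [91,[0.27,-1,0],[0,0,0]],
    [91,[0.27,-1,0],[0,0,0]],
    [91,[0.27,-1,0],[0,0,0]],
    [91,[0.27,-1,0],[0,0,0]],
    [91,[0.27,-1,0],[0,0,0]],
    [91,[0.27,-1,0],[0,0,0]],
    [91,[0.27,-1,0],[0,0,0]],
    [91,[0.27,-1,0],[0,0,0]],
    [91,[0.27,-1,0],[0,0,0]],
    [91,[0.27,-1,0],[0,0,0]],
    [91,[0.27,-1,0],[0,0,0]],
    [91,[0.27,-1,0],[0,0,0]],
    [91,[0.27,-1,0],[0,0,0]],
    [91,[0.27,-1,0],[0,0,0]],
    [91,[0.27,-1,0],[0,0,0]],
  ],
)

```text
time_s: 1.77
ee_pos: [345.3, 33.8, 213.8]
ee_rot: [180.0, -0.0, 159.5]
force: [0.9, 0.2, 0.5]
gripper_width: 91.0
gripper_force: 0.0
```

Call:
move_arm(
  motion=[
    [91,[0.27,-1,0],[0,0,0]],
    [91,[0.27,-1,0],[0,0,0]],
    [91,[0.27,-1,0],[0,0,0]],
    [91,[0.27,-1,0],[0,0,0]],
    [91,[0.27,-1,0],[0,0,0]],
    [91,[0.27,-1,0],[0,0,0]],
    [91,[0.27,-1,0],[0,0,0]],
    [91,[0.27,-1,0],[0,0,0]],
    [91,[0.27,-1,0],[0,0,0]],
    [91,[0.27,-1,0],[0,0,0]],
    [91,[0.27,-1,0],[0,0,0]],
    [91,[0.27,-1,0],[0,0,0]],
    [91,[0.27,-1,0],[0,0,0]],
    [91,[0.27,-1,0],[0,0,0]],
    [91,[0.27,-1,0],[0,0,0]],
    [91,[0.27,-1,0],[0,0,0]],
    [91,[0,-0.7,-1],[0,0,0]],
    [91,[0,0,-1],[0,0,0]],
    [91,[0,0,0],[0,0,0]],
    [91,[0,0,0],[0,0,0]],
  ],
)

```text
time_s: 3.43
ee_pos: [452.6, -381.6, 162.5]
ee_rot: [179.9, -0.2, 159.5]
force: [-0.0, -0.1, -0.0]
gripper_width: 91.1
gripper_force: 0.0
```

```bash
python3 - <<'E'
from h import *
np.set_printoptions(precision=2,suppress=True)
s=state();print(s["ee_pos"],s["ee_rot"],s["qpos"],s["force"])
S=grab_frame("scene");T=grab_frame("top")
ps=proj("scene",s["ee_pos"]);pt=proj("top",s["ee_pos"]);print(ps,pt)
for n,im,p in(("scene",S,ps),("top",T,pt)):cv2.imwrite(f"pics/{n}1.png",im)
f=lambda im,p:cv2.resize(im[int(p[1])-50:int(p[1])+50,int(p[0])-50:int(p[0])+50],None,fx=4,fy=4,interpolation=cv2.INTER_CUBIC)
cv2.imwrite("pics/c3.png",np.hstack([f(S,ps),f(T,pt)]))
E
```

```text
[ 452.57 -381.59  162.54] [179.89  -0.24 159.51] [ -41.26   22.     91.71    0.02   66.54 -110.78] [-0.02 -0.11 -0.  ]
[163.1  284.84] [496.03 270.34]
```

View pics/c3.png

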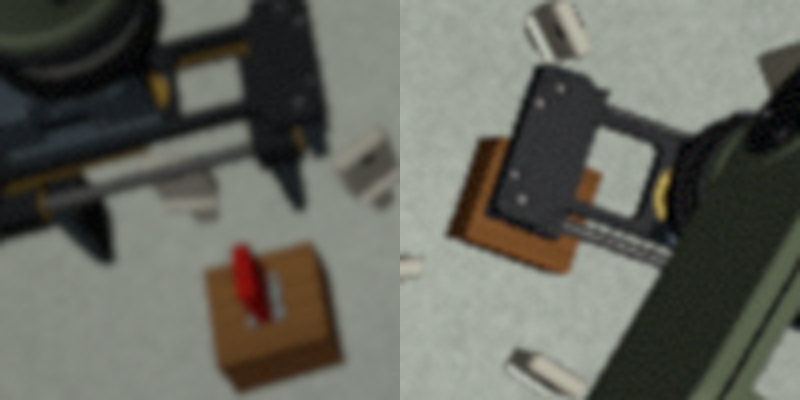

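The left half (scene) shows the open fingers straddling above the red head at about scene (174,303). The top view is hidden by the arm. Descending, then closing gently.

Call:
move_arm(
  motion=[
    [91,[0,-0.04,-0.8],[0,0,0]],
    [91,[0,0,-0.8],[0,0,0]],
    [91,[0,0,-0.8],[0,0,0]],
    [91,[0,0,-0.7],[0,0,0]],
    [91,[0,0,-0.6],[0,0,0]],
    [70,[0,0,-0.5],[0,0,0]],
    [50,[0,0,0],[0,0,0]],
    [30,[0,0,0],[0,0,0]],
    [22,[0,0,0],[0,0,0]],
    [18,[0,0,0],[0,0,0]],
    [18,[0,0,0],[0,0,0]],
    [18,[0,0,0],[0,0,0]],
    [18,[0,0,0],[0,0,0]],
    [18,[0,0,0],[0,0,0]],
    [18,[0,0,0],[0,0,0]],
  ],
  grip_force=4,
)

```text
time_s: 4.78
ee_pos: [453.5, -383.4, 59.0]
ee_rot: [180.0, 0.0, 159.5]
force: [-0.0, 0.1, 0.9]
gripper_width: 27.2
gripper_force: 0.0
```

```bash
python3 - <<'E'
from h import *
np.set_printoptions(precision=2,suppress=True)
s=state();print(s["ee_pos"],s["ee_rot"],s["force"],s["torque"],s["gripper_width"],s["gripper_force"])
S=grab_frame("scene");T=grab_frame("top");cv2.imwrite("pics/scene2.png",S);cv2.imwrite("pics/top2.png",T)
ps=proj("scene",s["ee_pos"]);print(ps)
cv2.imwrite("pics/c4.png",cv2.resize(S[255:345,130:220],None,fx=6.5,fy=6.5,interpolation=cv2.INTER_CUBIC))
E
```

```text
[ 453.48 -383.44   59.04] [180.     0.   159.52] [-0.02  0.1   0.9 ] [0.04 0.06 0.01] 27.22020127240926 0.0
[176.26 305.97]
```

View pics/c4.png

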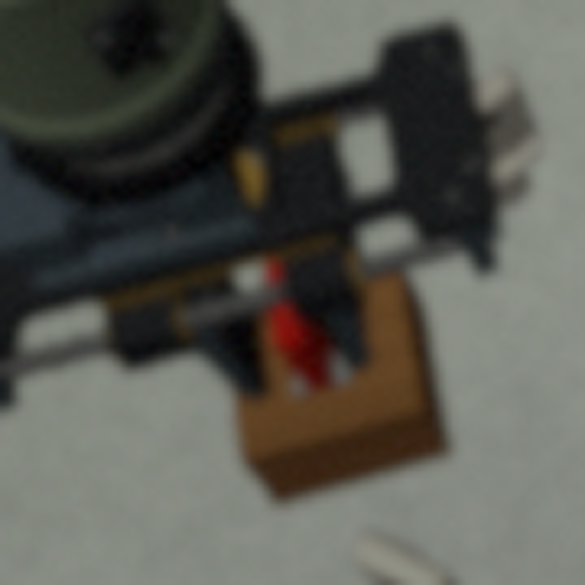

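The crop shows both fingers either side of the red head, above the wooden block, with nothing else between them. Closing.

Call:
move_arm(
  motion=[
    [10,[0,0,0],[0,0,0]],
    [8,[0,0,0],[0,0,0]],
    [8,[0,0,0],[0,0,0]],
    [8,[0,0,0],[0,0,0]],
    [8,[0,0,0],[0,0,0]],
    [8,[0,0,0],[0,0,0]],
    [8,[0,0,0],[0,0,0]],
    [8,[0,0,0],[0,0,0]],
    [8,[0,0,0],[0,0,0]],
    [8,[0,0,0],[0,0,0]],
  ],
  grip_force=4,
)

```text
time_s: 5.72
ee_pos: [453.5, -383.4, 59.0]
ee_rot: [180.0, -0.0, 159.5]
force: [0.3, -0.5, -0.5]
gripper_width: 11.8
gripper_force: 4.0
```

Call:
move_arm(
  motion=[
    [8,[0,0,0],[0,0,0]],
    [8,[0,0,0],[0,0,0]],
    [8,[0,0,0],[0,0,0]],
    [8,[0,0,0],[0,0,0]],
    [8,[0,0,0.2],[0,0,0]],
    [8,[0,0,0.4],[0,0,0]],
    [8,[0,0,0.6],[0,0,0]],
    [8,[0,0,0.8],[0,0,0]],
    [8,[0,0,0.8],[0,0,0]],
    [8,[0,0,0.8],[0,0,0]],
    [8,[0,0,0.7],[0,0,0]],
    [8,[0,0,0.3],[0,0,0]],
    [8,[0,0,0],[0,0,0]],
    [8,[0,0,0],[0,0,0]],
  ],
  grip_force=45,
)

```text
time_s: 6.88
ee_pos: [453.4, -383.3, 174.1]
ee_rot: [-180.0, 0.0, 159.5]
force: [0.9, -0.3, -0.3]
gripper_width: 12.2
gripper_force: 45.0
```

```bash
python3 - <<'E'
from h import *
s=state();print(s["ee_pos"],s["ee_rot"],s["force"],s["gripper_width"],s["gripper_force"])
S=grab_frame("scene");T=grab_frame("top");cv2.imwrite("pics/scene3.png",S);cv2.imwrite("pics/top3.png",T)
ps=proj("scene",s["ee_pos"]);pt=proj("top",s["ee_pos"]);print(ps,pt)
f=lambda im,p:cv2.resize(im[int(p[1])-40:int(p[1])+40,int(p[0])-40:int(p[0])+40],None,fx=5,fy=5,interpolation=cv2.INTER_CUBIC)
cv2.imwrite("pics/c5.png",np.hstack([f(S,ps),f(T,pt)]))
E
```

```text
[ 453.41012825 -383.30155312  174.13563547] [-1.79997162e+02  2.21370167e-02  1.59526352e+02] [ 0.89694595 -0.30682755 -0.26883796] 12.213526843649976 44.99987483024597
[160.85146073 283.0564863 ] [498.77558935 269.90823922]
```

View pics/c5.png

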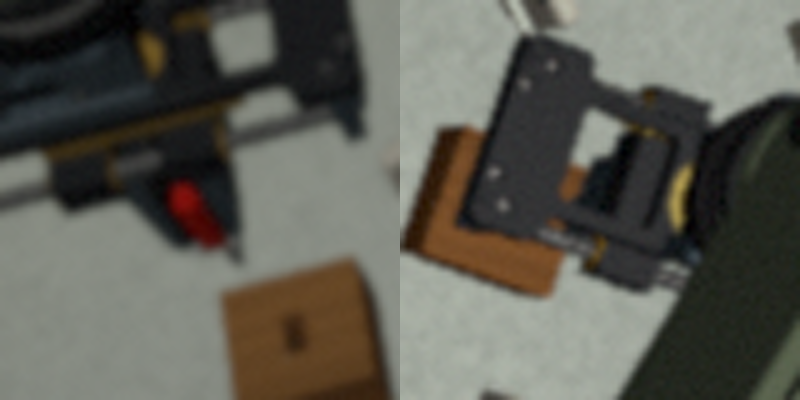

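The crop shows the key held between the fingers, blade tip at about scene (167.4,295.4), and the now empty slot at about scene (178.6,310).

```bash
python3 - <<'E'
from h import *
np.set_printoptions(precision=1,suppress=True)
S=cv2.imread("pics/scene3.png");S0=cv2.imread("pics/scene0.png")
print("tip",plane("scene",(167.4,295.4),128))
g=cv2.cvtColor(S,cv2.COLOR_BGR2GRAY)
def dark(im,x0,y0,x1,y1,thr):
    g=cv2.cvtColor(im,cv2.COLOR_BGR2GRAY).astype(float)[y0:y1,x0:x1];w=np.clip(thr-g,0,None)
    ys,xs=np.mgrid[y0:y1,x0:x1];return (w*xs).sum()/w.sum(),(w*ys).sum()/w.sum()
p=g[303:317,171:186];print(np.median(p),p.min())
q=dark(S,172,303,186,317,np.median(p)-12);print("slot",q,plane("scene",q,45))
l=cv2.cvtColor(S0,cv2.COLOR_BGR2GRAY)[207:215,368:378];print(l)
# keyhole hole centre in scene and top
for n,im,(cx,cy) in(("scene",S0,(372.8,211)),("top",cv2.imread("pics/top0.png"),(254.6,231.6))):
    x,y=int(cx),int(cy);q=dark(im,x-4,y-3,x+6,y+5,70);print(n,q,plane(n,q,88))
E
```

```text
tip [[ 459.1 -386.3  128. ]]
72.0 37
slot (np.float64(178.51451187335093), np.float64(309.532981530343)) [[ 456.7 -383.7   45. ]]
[[78 79 76 75 80 83 84 83 76 66]
 [79 72 60 58 65 74 81 85 84 79]
 [74 60 44 37 45 56 66 75 83 84]
 [72 55 39 23 25 33 46 60 71 80]
 [79 64 50 35 27 24 26 39 53 67]
 [84 79 68 57 45 32 28 31 46 63]
 [80 85 81 76 67 55 44 42 52 70]
 [69 79 84 85 82 75 66 63 69 79]]
scene (np.float64(372.6423841059603), np.float64(210.97240618101546)) [[546.8 136.6  88. ]]
top (np.float64(254.69317382125263), np.float64(231.5299085151302)) [[543.4 138.2  88. ]]
```

Call:
move_arm(
  motion=[
    [8,[0.17,0.5,0],[0,0,0.4]],
    [8,[0.18,1,0],[0,0,0.42]],
    [8,[0.18,1,0],[0,0,0.42]],
    [8,[0.18,1,0],[0,0,0.42]],
    [8,[0.18,1,0],[0,0,0.42]],
    [8,[0.18,1,0],[0,0,0.42]],
    [8,[0.18,1,0],[0,0,0.42]],
    [8,[0.18,1,0],[0,0,0.42]],
    [8,[0.18,1,0],[0,0,0.42]],
    [8,[0.18,1,0],[0,0,0.42]],
    [8,[0.18,1,0],[0,0,0.42]],
    [8,[0.18,1,0],[0,0,0.42]],
    [8,[0.18,1,0],[0,0,0.42]],
    [8,[0.18,1,0],[0,0,0.42]],
    [8,[0.18,1,0],[0,0,0.42]],
    [8,[0.18,1,0],[0,0,0.42]],
    [8,[0.18,1,0],[0,0,0.42]],
    [8,[0.18,1,0],[0,0,0.42]],
    [8,[0.18,1,0],[0,0,0.42]],
    [8,[0.18,1,0],[0,0,0.42]],
  ],
)

```text
time_s: 8.65
ee_pos: [542.2, 106.2, 173.0]
ee_rot: [180.0, -0.1, -166.8]
force: [0.6, -0.5, -0.6]
gripper_width: 11.7
gripper_force: 45.0
```

Call:
move_arm(
  motion=[
    [8,[0.07,0.8,0],[0,0,0.4]],
    [8,[0,0.5,0],[0,0,0]],
    [8,[0,0.04,-0.3],[0,0,0]],
    [8,[0,0,-0.4],[0,0,0]],
    [8,[0,0,-0.3],[0,0,0]],
    [8,[0,0,0],[0,0,0]],
    [8,[0,0,0],[0,0,0]],
    [8,[0,0,0],[0,0,0]],
  ],
)

```text
time_s: 9.32
ee_pos: [545.1, 136.8, 149.0]
ee_rot: [-180.0, -0.0, -165.4]
force: [-0.3, 0.5, -0.5]
gripper_width: 11.6
gripper_force: 45.0
```

```bash
python3 - <<'E'
from h import *
np.set_printoptions(precision=2,suppress=True)
s=state();print(s["time_s"],s["ee_pos"],s["ee_rot"],s["qpos"],s["force"],s["gripper_width"])
S=grab_frame("scene");T=grab_frame("top");cv2.imwrite("pics/scene4.png",S);cv2.imwrite("pics/top4.png",T)
ps=(372,205);pt=(255,231)
f=lambda im,p:cv2.resize(im[int(p[1])-35:int(p[1])+35,int(p[0])-35:int(p[0])+35],None,fx=5.7,fy=5.7,interpolation=cv2.INTER_CUBIC)
cv2.imwrite("pics/c6.png",np.hstack([f(S,ps),f(T,pt)]))
E
```

```text
9.3167 [545.11 136.76 148.96] [-180.     -0.   -165.43] [ 12.91  19.95  97.08  -0.    62.97 -91.66] [-0.28  0.47 -0.54] 11.570601604320617
```

View pics/c6.png

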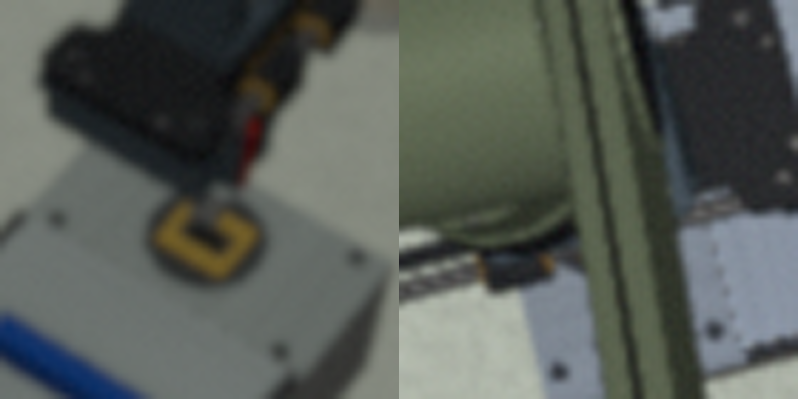

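The crop shows the blade tip just above the keyhole: tip at about crop (207,215), slot centre at about (203,234).

```bash
python3 - <<'E'
from h import *
np.set_printoptions(precision=2,suppress=True)
S=cv2.imread("pics/scene4.png")
L=plane("scene",(372.64,210.97),88)[0]
a=np.radians(14.6);u=np.array([np.cos(a),np.sin(a),0])
for k in(-7,0,7):
    print(k,proj("scene",L+k*u+[0,0,15]))
print("dx,dy px/mm",proj("scene",L+u)-proj("scene",L),proj("scene",L+[-np.sin(a),np.cos(a),0])-proj("scene",L))
print(cv2.cvtColor(S,cv2.COLOR_BGR2GRAY)[198:216,364:384])
hsv=cv2.cvtColor(S,cv2.COLOR_BGR2HSV);print(hsv[198:216,364:384,1])
E
```

```text
-7 [370.88 206.13]
0 [373.18 207.46]
7 [375.48 208.79]
dx,dy px/mm [0.33 0.19] [ 0.22 -0.25]
[[ 33  32  30  31  26  22  24  21  22  23  26  25  31  30  28  32  43  69
   95 115]
 [ 33  33  33  32  31  28  27  28  26  25  29  29  28  31  29  37  61  94
  116 129]
 [ 43  39  35  35  32  32  32  32  28  28  30  29  29  31  31  44  77 109
  128 134]
 [ 64  51  44  38  33  35  33  32  29  30  40  41  39  35  35  52  84 114
  128 134]
 [ 85  75  62  49  39  33  33  31  32  42  57  64  59  53  52  67  91 111
  122 128]
 [ 96  89  76  61  43  35  35  34  39  52  69  80  79  70  69  82  96 105
  112 118]
 [100  90  76  60  50  46  44  40  44  55  72  81  81  75  73  84  96 103
  106 109]
 [ 91  78  63  55  59  61  56  50  51  62  66  70  68  63  63  72  85  95
  103 104]
 [ 78  62  54  60  72  76  70  61  60  64  67  65  61  56  51  56  68  85
   95 102]
 [ 62  54  59  71  83  80  71  62  63  65  66  66  71  68  58  52  55  69
   87  98]
 [ 54  55  70  82  83  74  61  52  54  60  66  73  83  83  75  65  58  61
   73  90]
 [ 56  66  79  87  79  63  47  40  41  49  59  73  84  89  89  84  74  6
[... 1354 characters left out ...]
  14  11
   17  15]
 [ 14  69 118 147 155 135  86  28   9  13  51 108 141 146 130 110  72  25
   14  14]
 [ 52 111 149 151 143 117  66  19  12  20  68 120 157 164 153 145 135  95
   29  12]
 [ 92 139 156 159 144 106  62  18   0  28  68 118 149 158 158 165 159 130
   71  13]
 [119 155 165 167 157 134 123  97  60  36  48  87 116 141 160 164 158 146
   83  17]
 [112 145 163 166 158 157 142 135 121  93  58  50  94 123 154 162 155 123
   53  11]
 [ 63 120 140 157 167 164 162 155 152 137 108  92 112 135 158 150 135  85
   18  14]
 [ 19  53  89 116 143 161 165 164 158 156 138 131 136 149 153 138 100  25
   13  16]
 [ 16  10  22  63 100 132 150 156 164 163 161 151 161 155 142  98  43  10
   15  14]]
```

The tip looks within about 1 mm of centre. Lowering gently and watching the force.

Call:
move_arm(
  motion=[
    [8,[0,0,-0.15],[0,0,0]],
    [8,[0,0,-0.15],[0,0,0]],
    [8,[0,0,-0.12],[0,0,0]],
    [8,[0,0,-0.08],[0,0,0]],
    [8,[0,0,-0.05],[0,0,0]],
    [8,[0,0,-0.04],[0,0,0]],
    [8,[0,0,-0.04],[0,0,0]],
    [8,[0,0,-0.04],[0,0,0]],
    [8,[0,0,0],[0,0,0]],
    [8,[0,0,0],[0,0,0]],
  ],
)

```text
time_s: 10.25
ee_pos: [545.0, 137.6, 132.2]
ee_rot: [180.0, 0.0, -165.4]
force: [0.3, 0.6, -0.1]
gripper_width: 11.8
gripper_force: 45.0
```

Call:
move_arm(
  motion=[
    [8,[0,0,-0.04],[0,0,0]],
    [8,[0,0,-0.04],[0,0,0]],
    [8,[0,0,-0.04],[0,0,0]],
    [8,[0,0,-0.04],[0,0,0]],
    [8,[0,0,0],[0,0,0]],
  ],
)

```text
time_s: 10.67
ee_pos: [545.2, 138.6, 128.5]
ee_rot: [179.9, 0.1, -165.4]
force: [-0.7, 4.9, 0.8]
gripper_width: 11.8
gripper_force: 45.0
```

The flare is guiding it toward +y; following.

Call:
move_arm(
  motion=[
    [8,[-0.01,0.04,0],[0,0,0]],
    [8,[-0.01,0.02,0],[0,0,0]],
    [8,[0,0,-0.04],[0,0,0]],
    [8,[0,0,-0.04],[0,0,0]],
    [8,[0,0,0],[0,0,0]],
  ],
)

```text
time_s: 11.08
ee_pos: [544.1, 138.7, 125.7]
ee_rot: [-180.0, -0.1, -165.3]
force: [-0.2, -0.7, -1.0]
gripper_width: 11.8
gripper_force: 45.0
```

Call:
move_arm(
  motion=[
    [8,[0,0,-0.06],[0,0,0]],
    [8,[0,0,-0.08],[0,0,0]],
    [8,[0,0,-0.08],[0,0,0]],
    [8,[0,0,-0.08],[0,0,0]],
    [8,[0,0,-0.08],[0,0,0]],
    [8,[0,0,-0.06],[0,0,0]],
    [8,[0,0,0],[0,0,0]],
  ],
)

```text
time_s: 11.67
ee_pos: [544.3, 139.0, 114.8]
ee_rot: [180.0, -0.0, -165.4]
force: [-0.1, 0.9, -1.1]
gripper_width: 11.8
gripper_force: 45.0
```

Call:
move_arm(
  motion=[
    [8,[0,0,-0.06],[0,0,0]],
    [8,[0,0,-0.08],[0,0,0]],
    [8,[0,0,-0.08],[0,0,0]],
    [8,[0,0,-0.08],[0,0,0]],
    [8,[0,0,-0.08],[0,0,0]],
    [8,[0,0,-0.06],[0,0,0]],
    [8,[0,0,0],[0,0,0]],
    [8,[0,0,0],[0,0,0]],
  ],
)

```text
time_s: 12.33
ee_pos: [544.5, 139.1, 104.3]
ee_rot: [180.0, 0.0, -165.4]
force: [-0.3, 0.2, 2.5]
gripper_width: 12.1
gripper_force: 45.0
```

Call:
move_arm(
  motion=[
    [8,[0,0,-0.04],[0,0,0]],
    [8,[0,0,-0.04],[0,0,0]],
    [8,[0,0,-0.04],[0,0,0]],
    [8,[0,0,0],[0,0,0]],
    [8,[0,0,0],[0,0,0]],
  ],
)

```text
time_s: 12.75
ee_pos: [544.6, 139.1, 101.8]
ee_rot: [180.0, 0.0, -165.4]
force: [-2.4, -0.4, 5.5]
gripper_width: 11.5
gripper_force: 45.0
```

Call:
move_arm(
  motion=[
    [8,[0,0,-0.04],[0,0,0]],
    [8,[0,0,-0.03],[0,0,0]],
    [8,[0,0,0],[0,0,0]],
    [8,[0,0,0],[0,0,0]],
  ],
)

```text
time_s: 13.08
ee_pos: [544.6, 139.1, 101.8]
ee_rot: [180.0, 0.1, -165.4]
force: [-3.5, -0.0, 15.2]
gripper_width: 12.0
gripper_force: 45.0
```

Fully home with 15 N of preload. Turning clockwise.

Call:
move_arm(
  motion=[
    [8,[0,0,0],[0,0,-0.3]],
    [8,[0,0,0],[0,0,-0.6]],
    [8,[0,0,0],[0,0,-0.6]],
    [8,[0,0,0],[0,0,-0.6]],
    [8,[0,0,0],[0,0,-0.6]],
    [8,[0,0,0],[0,0,-0.6]],
    [8,[0,0,0],[0,0,-0.6]],
    [8,[0,0,0],[0,0,-0.6]],
    [8,[0,0,0],[0,0,-0.6]],
    [8,[0,0,0],[0,0,-0.6]],
    [8,[0,0,0],[0,0,0]],
  ],
)

```text
time_s: 14.0
ee_pos: [544.9, 138.9, 101.8]
ee_rot: [180.0, 0.1, 171.8]
force: [-2.9, -1.7, 14.5]
gripper_width: 12.2
gripper_force: 45.0
```

```bash
python3 -c "
from workcell import *
s=state();print(s['ee_pos'],s['ee_rot'],s['force'],s['torque'],s['gripper_width'],s['qpos'])"
```

```text
[544.91313901 138.89066417 101.7625787 ] [1.79986855e+02 1.10014644e-01 1.71771259e+02] [-2.89411806 -1.71927652 14.45526838] [-0.42017653  0.7224659  -0.06026573] 12.159280017814226 [ 1.31442359e+01  2.25114645e+01  1.00716289e+02 -3.33376284e-02
  5.66650119e+01 -6.86087417e+01]
```

Call:
move_arm(
  motion=[
    [8,[0,0,0],[0,0,-0.8]],
    [8,[0,0,0],[0,0,-0.8]],
    [8,[0,0,0],[0,0,-0.8]],
    [8,[0,0,0],[0,0,-0.8]],
    [8,[0,0,0],[0,0,-0.8]],
    [8,[0,0,0],[0,0,-0.8]],
    [8,[0,0,0],[0,0,-0.8]],
    [8,[0,0,0],[0,0,-0.8]],
    [8,[0,0,0],[0,0,-0.8]],
    [8,[0,0,0],[0,0,-0.8]],
    [8,[0,0,0],[0,0,-0.8]],
    [8,[0,0,0],[0,0,-0.8]],
    [8,[0,0,0],[0,0,-0.8]],
    [8,[0,0,0],[0,0,-0.8]],
    [8,[0,0,0],[0,0,-0.8]],
    [8,[0,0,0],[0,0,-0.8]],
    [8,[0,0,0],[0,0,-0.8]],
    [8,[0,0,0],[0,0,-0.8]],
    [8,[0,0,0],[0,0,0]],
    [8,[0,0,0],[0,0,0]],
  ],
)

```text
time_s: 15.67
ee_pos: [544.3, 138.2, 101.8]
ee_rot: [180.0, 0.1, 114.3]
force: [-4.8, -3.9, 15.3]
gripper_width: 11.9
gripper_force: 45.0
```

Call:
move_arm(
  motion=[
    [8,[0,0,0],[0,0,-0.6]],
    [8,[0,0,0],[0,0,-0.6]],
    [8,[0,0,0],[0,0,-0.6]],
    [8,[0,0,0],[0,0,-0.6]],
    [8,[0,0,0],[0,0,0]],
    [8,[0,0,0],[0,0,0]],
  ],
)

```text
time_s: 16.17
ee_pos: [544.3, 138.3, 101.8]
ee_rot: [180.0, 0.1, 104.7]
force: [-4.4, -3.2, 15.7]
gripper_width: 11.8
gripper_force: 45.0
```

```bash
python3 -c "
from workcell import *
s=state();print(s['ee_pos'],s['ee_rot'],s['force'],s['torque'],s['gripper_width'],s['qpos'])"
```

```text
[544.31769373 138.27373754 101.75281813] [1.79981477e+02 7.87187598e-02 1.04653868e+02] [-4.36125418 -3.1787743  15.6596136 ] [-0.75975297  1.0152208  -0.09011146] 11.781531805553568 [ 1.31268462e+01  2.24947348e+01  1.00745950e+02 -9.35173621e-02
  5.67387359e+01 -1.47575871e+00]
```

Call:
move_arm(
  motion=[
    [8,[0,0,0],[0,0,-0.4]],
    [8,[0,0,0],[0,0,-0.4]],
    [8,[0,0,0],[0,0,0]],
    [8,[0,0,0],[0,0,0]],
  ],
)

```text
time_s: 16.5
ee_pos: [544.1, 138.3, 101.7]
ee_rot: [-180.0, 0.1, 101.5]
force: [-4.6, -2.8, 15.4]
gripper_width: 11.9
gripper_force: 45.0
```

```bash
python3 -c "
from workcell import *
s=state();print(s['ee_pos'],s['ee_rot'],s['force'],s['torque'],s['gripper_width'])"
```

```text
[544.08325308 138.31856115 101.74738964] [-1.79996796e+02  7.47496324e-02  1.01476037e+02] [-4.59576837 -2.75261439 15.39478922] [-0.68853893  1.15161771  0.02562243] 11.915857200365327
```

Call:
move_arm(
  motion=[
    [8,[0,0,0],[0,0,-0.4]],
    [8,[0,0,0],[0,0,-0.4]],
    [8,[0,0,0],[0,0,0]],
    [8,[0,0,0],[0,0,0]],
  ],
)

```text
time_s: 16.83
ee_pos: [544.0, 138.3, 101.8]
ee_rot: [-180.0, 0.1, 98.3]
force: [-5.7, -3.8, 17.4]
gripper_width: 11.7
gripper_force: 45.0
```

```bash
python3 -c "
from workcell import *
s=state();print(s['ee_pos'],s['ee_rot'],s['force'],s['torque'],s['gripper_width'])"
```

```text
[543.9686799  138.34001829 101.76547177] [-1.79988914e+02  8.55650586e-02  9.83407049e+01] [-5.66830832 -3.83460055 17.3611452 ] [-0.63612932  1.20434187  0.34051352] 11.719017668137212
```

At the stop (torque up to 0.34 N m). Backing off within the play, releasing and lifting clear.

Call:
move_arm(
  motion=[
    [8,[0,0,0.03],[0,0,0.5]],
    [8,[0,0,0.02],[0,0,0.5]],
    [8,[0,0,0],[0,0,0]],
    [14,[0,0,0],[0,0,0]],
    [20,[0,0,0],[0,0,0]],
    [35,[0,0,0],[0,0,0]],
    [40,[0,0,0],[0,0,0]],
    [40,[0,0,0],[0,0,0]],
    [40,[0,0,0],[0,0,0]],
  ],
)

```text
time_s: 17.58
ee_pos: [544.5, 139.1, 100.5]
ee_rot: [-180.0, -0.0, 102.2]
force: [0.1, -0.3, -0.4]
gripper_width: 39.3
gripper_force: 0.0
```

Call:
move_arm(
  motion=[
    [40,[0,0,0.2],[0,0,0]],
    [40,[0,0,0.4],[0,0,0]],
    [40,[0,0,0.6],[0,0,0]],
    [40,[0,0,0.6],[0,0,0]],
    [40,[0,0,0.6],[0,0,0]],
    [40,[0,0,0.4],[0,0,0]],
    [40,[0.15,-0.6,0],[0,0,0.5]],
    [20,[0.2,-0.7,0],[0,0,0.1]],
    [0,[0.2,-0.8,0],[0,0,0]],
    [0,[0.19,-0.72,0],[0,0,0]],
    [0,[0,0,0],[0,0,0]],
    [0,[0,0,0],[0,0,0]],
    [0,[0,0,0],[0,0,0]],
  ],
)

```text
time_s: 18.67
ee_pos: [562.9, 69.1, 171.0]
ee_rot: [180.0, -0.0, 104.6]
force: [-0.5, -0.5, -0.1]
gripper_width: 2.8
gripper_force: 0.0
```

```bash
python3 - <<'E'
from h import *
np.set_printoptions(precision=2,suppress=True)
s=state();print(s["time_s"],s["ee_pos"],s["ee_rot"],s["force"],s["gripper_width"])
S=grab_frame("scene");cv2.imwrite("pics/scene5.png",S)
cv2.imwrite("pics/c7.png",cv2.resize(S[150:330,270:430],None,fx=3.3,fy=3.3,interpolation=cv2.INTER_CUBIC))
E
```

```text
18.6667 [562.9   69.06 171.02] [179.98  -0.03 104.63] [-0.47 -0.47 -0.14] 2.7890611471410733
```

View pics/c7.png

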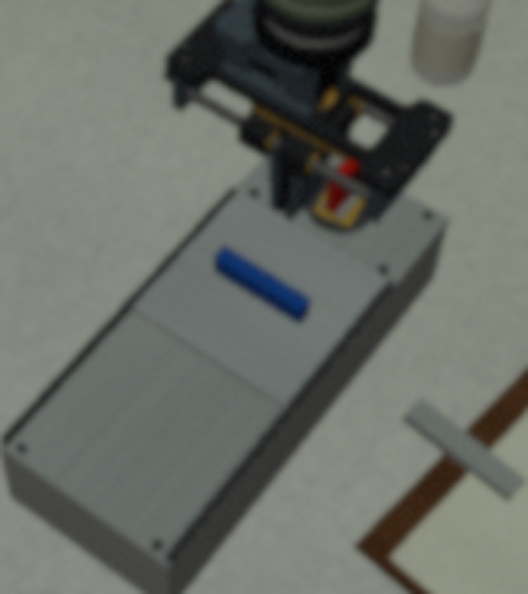

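The crop shows the key upright in the lock, turned along the safe's length, the ridge at scene (349,236), and the closed fingers between the two. Descending in front of the ridge.

Call:
move_arm(
  motion=[
    [0,[0,0,-0.6],[0,0,0]],
    [0,[0,0,-0.8],[0,0,0]],
    [0,[0,0,-0.8],[0,0,0]],
    [0,[0,0,-0.5],[0,0,0]],
    [0,[0,0,-0.3],[0,0,0]],
    [0,[0,0,-0.15],[0,0,0]],
    [0,[0,0,0],[0,0,0]],
    [0,[0,0,0],[0,0,0]],
  ],
  grip_force=10,
)

```text
time_s: 19.38
ee_pos: [563.5, 69.1, 92.7]
ee_rot: [179.9, 0.0, 104.7]
force: [-0.9, 0.6, -0.3]
gripper_width: 0.6
gripper_force: 0.0
```

Call:
move_arm(
  motion=[
    [0,[0.05,-0.19,0],[0,0,0]],
    [0,[0.08,-0.29,0],[0,0,0]],
    [0,[0.08,-0.29,0],[0,0,0]],
    [0,[0.08,-0.29,0],[0,0,0]],
    [0,[0.08,-0.29,0],[0,0,0]],
    [0,[0.07,-0.29,0],[0,0,0]],
    [0,[0.08,-0.29,0],[0,0,0]],
    [0,[0.07,-0.29,0],[0,0,0]],
    [0,[0.08,-0.29,0],[0,0,0]],
    [0,[0.07,-0.29,0],[0,0,0]],
  ],
)

```text
time_s: 20.22
ee_pos: [581.9, -2.2, 92.0]
ee_rot: [180.0, -0.0, 104.6]
force: [1.1, 2.3, 1.2]
gripper_width: 0.5
gripper_force: 1.1
```

Call:
move_arm(
  motion=[
    [0,[0.08,-0.29,0],[0,0,0]],
    [0,[0.07,-0.29,0],[0,0,0]],
    [0,[0.08,-0.29,0],[0,0,0]],
    [0,[0.07,-0.29,0],[0,0,0]],
    [0,[0.08,-0.29,0],[0,0,0]],
    [0,[0.07,-0.29,0],[0,0,0]],
    [0,[0.08,-0.29,0],[0,0,0]],
    [0,[0.05,-0.19,0],[0,0,0]],
    [0,[0.03,-0.1,0],[0,0,0]],
    [0,[0.02,-0.08,0],[0,0,0]],
    [0,[0,0,0],[0,0,0]],
  ],
)

```text
time_s: 21.13
ee_pos: [597.1, -62.0, 91.8]
ee_rot: [-180.0, 0.0, 104.6]
force: [0.2, -0.5, 0.2]
gripper_width: 0.7
gripper_force: 0.0
```

Call:
move_arm(
  motion=[
    [0,[0.03,-0.1,0],[0,0,0]],
    [0,[0.02,-0.1,0],[0,0,0]],
    [0,[0.03,-0.1,0],[0,0,0]],
    [0,[0.02,-0.1,0],[0,0,0]],
  ],
)

```text
time_s: 21.47
ee_pos: [598.3, -66.7, 91.9]
ee_rot: [-179.9, -0.6, 104.5]
force: [-3.6, 22.4, 5.3]
gripper_width: 0.4
gripper_force: 10.9
```

The cover is at its stop. Backing off, lifting and checking.

Call:
move_arm(
  motion=[
    [0,[-0.1,0.39,0],[0,0,0]],
    [0,[-0.1,0.39,0],[0,0,0]],
    [0,[0,0,0.5],[0,0,0]],
    [0,[0,0,1],[0,0,0]],
    [0,[0,0,1],[0,0,0]],
    [0,[0,0,1],[0,0,0]],
    [0,[-0.8,0,1],[0,0,0]],
    [0,[-1,0,0],[0,0,0]],
    [0,[-1,0,0],[0,0,0]],
    [0,[-1,0,0],[0,0,0]],
    [0,[-0.5,0,0],[0,0,0]],
    [0,[0,0,0],[0,0,0]],
    [0,[0,0,0],[0,0,0]],
  ],
)

```text
time_s: 22.55
ee_pos: [487.5, -52.1, 204.9]
ee_rot: [179.9, 0.1, 104.7]
force: [0.8, -0.0, 0.2]
gripper_width: 0.2
gripper_force: 0.0
```

```bash
python3 - <<'E'
from h import *
np.set_printoptions(precision=1,suppress=True)
s=state();print(s["time_s"],s["ee_pos"],s["force"])
S=grab_frame("scene");T=grab_frame("top");cv2.imwrite("pics/scene6.png",S);cv2.imwrite("pics/top6.png",T)
b,_=blobs(S,(100,150,60),(125,255,255),(270,200,375,320))
for c in b:
    X=plane("scene",cen(c),107)[0];print(cen(c),X,np.linalg.norm(X[:2]-plane("scene",(348.5,235.4),107)[0][:2]))
cv2.imwrite("pics/c8.png",np.hstack([cv2.resize(S[110:430,190:530],None,fx=1.2,fy=1.5),cv2.resize(T[140:300,100:500],None,fx=.97,fy=3)]))
E
```

```text
22.55 [487.5 -52.1 204.9] [ 0.8 -0.   0.2]
(316.1520086862106, 273.2193268186753) [607.6 -93.9 107. ] 129.26571797066455
```

View pics/c8.png

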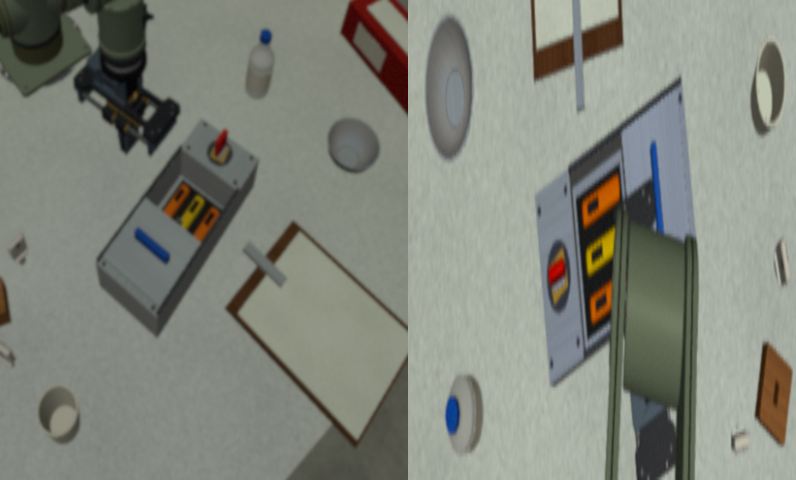

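The cover is open by about 129 mm and the cutters show. The key stands in the lock, and the bottle, bowl and cup are undisturbed.

```bash
python3 -c "
from workcell import *
print(job_done())"
```

```text
the job is handed in; nothing more can be done
None
```

The job is handed in, no verdict came back: the key went fully home and was turned to its stop, it stays in the lock, the cover is open about 129 mm, and the bottle, bowl and cup look undisturbed in the last pictures.

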